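Put four wrongly packed gifts into the boxes cut for them

ROBOT

A 6-joint arm with a two-finger parallel gripper is mounted at the origin on a cart in front of the work surface, level with it; the furniture and walls round the work are solid. World frame = base frame: x ahead of the robot, y to its left, z up, the work surface at z = 0. Lengths are in mm, angles in rad, forces in N, time in s.
With the tool pointing down it reaches from about 275 to 1000 mm from the base axis. Payload 8.4 kg.
Tool frame: the origin (TCP) lies at the very end of the fingers, on their centre line; the grasp point (between the pads) lies 19 mm behind it; z points along the fingers, y is the line along which they close (so a half turn about z gives the same grasp; the last joint's range is limited). The gripper opens to 85 mm and grips with 20 to 120 N. Pads are 22 mm wide; open, the fingers measure 114 mm over their backs; the gripper's body (76 mm by 85 mm) begins 54 mm behind the grasp point. The pads swing forward as they close: fully open they stand 13 mm farther back than shut.
Start: joints at [-1.237, 0.353, 1.633, -0, 1.155, -0.002], TCP at [205.951, -590.095, 231.281] pointing down, gripper open.
Joint ranges: [-2.63, 2.63], [-0.92, 2.1], [0.06, 2.66], [-1.3, 4.44], [0, 2.69], [-3.02, 3.02]. Speed limits (rad/s): [2.22, 2.22, 2.79, 3.14, 3.14, 3.14].

INTERFACE

Orientations are given as [roll, pitch, yaw] about the fixed x, y, z axes, in that order (R = Rz(yaw) Ry(pitch) Rx(roll)).
In Python, from rig import sensors, grab_frame, camera_params, order gives the robot as it stands. The module is installed in compiled form; this text tells all that it offers.
- The arm moves only by the tool move_arm, never from a script. Its argument "motion" is a list of rows, each a list of 7 numbers: the turn, a rotation vector about the tool's x, y, z in shares of pi rad (1.0 is pi rad), then the shift along the tool's x, y, z in fractions of the full range, 1 being 1 m, then the finger opening in m, from 0 to 0.0854. A call has 1 to 8 rows; each row is the pose to reach, as a shift and turn from the pose commanded when the call began, along the tool's axes at that moment; what a row does not reach only later rows make up. A row lasts 1/8 s, in which the tool goes at most 62.5 mm and 10.7 degrees, less where a joint would pass 70% of its speed; a pose out of reach is approached as far as the arm can. Shift and turn numbers lie between -1 and 1, and a call with a number outside is refused. A call with a gripper value outside its range is refused whole. The fingers move at their own pace and stop on an object; "grip_force" is the grip in N (left out, the last holds). Time passes only in rows, so rows that repeat a pose let the fingers close. It gives the time, the measured TCP pose, the force, the opening and the grip force at its end, in the units of the state.
- sensors.sense(): the state, without advancing time (a new reading comes with each control period).
- grab_frame(name): name is "scene" or "top" or "wrist"; returns (picture, depth): 384x512x3 uint8, red, green, blue; 384x512 float32, mm along the optical axis (not along the pixel's ray), 0 where there is no reading.
- camera_params(name): a dict with "camera_matrix" (3x3 intrinsics, pixels), "world_from_camera" (4x4, takes a point from camera to world coordinates). Camera axes: x right, y down, z forward; pixel columns grow to the right and rows downward; lengths in mm; the calibration is good to about 2 mm. The wrist camera is an equidistant fisheye: a pixel r from the principal point sees the ray r / f radians off the axis. A picture is of the moment at which its call begins: read the wrist's pose just before it. camera_params takes no time and is no camera call; for the wrist camera it gives the pose at the moment of the call.
- order.sign_off(): hands the job in; it is judged then, once.
The state is a dict: "clock": time; "qpos": joint angles; "qvel": joint speeds; "joint_efforts": joint torques, N m; "eef_pos": TCP position; "tcp_rot": TCP orientation; "contact_force": force on the tool from outside, world axes, zero at the start; "wrist_torque": the same for the moment, N m; "opening": opening from 0.0 (shut) to 1.0 (fully open); "grasp_force": force on a finger pad.
Only numpy, scipy, OpenCV 4.12 (cv2) and the standard library are available. Lean on these libraries where they do the work, as an engineer would, in place of code of your own. Each camera call takes 0.05 s, during which the arm holds its last target. There are 200 camera calls.

TASK

The four gifts have been put in one another's presentation boxes: change them over so that each sits in the insert that is cut for it - the candle jar in the round hole of the round box, the packet in the slot of the long narrow box, the smaller card box in the smaller rectangle and the larger card box in the larger one - upright and fully down in its cut-out. All four boxes are taken, so set a gift aside on the clear cloth in front when you need room. Leave the glass ball and the soap rose standing where they are, and do not tip the glass jar over.

Things in the scene. Friction and masses are not known exactly. Their poses are not given: they have to be found in the camera images.
- jar: Glass candle jar with a tin lid, upright and round, 56 mm across and 78 mm high in all; solid to grip from 0 to 67 mm. 0.22 kg. Origin: centre of its underside, z up. It belongs in the round cut-out. At the start it stands down in one of the two rectangular cut-outs for card boxes.
- packet: Card packet standing on edge, 23 mm thick (own x), 62 mm wide (own y), 85 mm high. 0.04 kg. Origin: centre of its underside, z up. It belongs in the narrow slot. At the start it stands down in the other of the two rectangular cut-outs for card boxes.
- box_small: The smaller closed card box, dark plum, 53 mm (own x) x 69 mm (own y) x 42 mm high. 0.05 kg. Origin: centre of its underside, z up. It belongs in the smaller rectangular cut-out. At the start it lies level on top of the round base or the narrow one, covering the cut-out, which is too small for it.
- box_large: The larger closed card box, mottled mauve, 66 mm (own x) x 88 mm (own y) x 58 mm high. 0.05 kg. Origin: centre of its underside, z up. It belongs in the larger rectangular cut-out. At the start it lies level on top of the round base or the narrow one, covering the cut-out, which is too small for it.
- tray_round: Fixed brown box base, round, 128 mm across, 18 mm high. Grey insert, flush with the wall, with one cut-out in the middle: a round hole of 70 mm diameter, 14 mm deep to a brown floor 4 mm above the table. For the jar. Origin: centre of the underside; z up; yaw within 0.25 rad. The four bases change places.
- tray_slot: Fixed brown box base, long and narrow, 80 mm (own x) x 136 mm (own y), 18 mm high. Grey insert, flush with the wall, with one cut-out in the middle: a narrow slot, 38 mm (own x) x 77 mm (own y), 14 mm deep to a brown floor 4 mm above the table. For the packet, its 62 mm width along the slot. Origin: centre of the underside; z up; yaw within 0.25 rad. The four bases change places.
- tray_small: Fixed brown box base, 106 mm (own x) x 122 mm (own y), 18 mm high. Grey insert, flush with the wall, with one cut-out in the middle: the smaller rectangle, 67 mm (own x) x 84 mm (own y), 14 mm deep to a brown floor 4 mm above the table. Smaller card box, long side along own y. Origin: centre of the underside; z up; yaw within 0.25 rad. The four bases change places.
- tray_large: Fixed brown box base, 124 mm (own x) x 140 mm (own y), 18 mm high. Grey insert, flush with the wall, with one cut-out in the middle: the larger rectangle, 82 mm (own x) x 104 mm (own y), 14 mm deep to a brown floor 4 mm above the table. Larger card box, long side along own y. Origin: centre of the underside; z up; yaw within 0.25 rad. The four bases change places.
- glass_ball: Blue glass ball on a turned foot, 64 mm across, 89 mm high, loose, at the back left of the work; to be left alone. Origin: centre of its underside. (The table in front of the robot's middle, x 0.40 to 0.50 m, y -0.15 to 0.15 m, is free cloth at every start, good for setting one thing aside.)
- soap_rose: Pale pink soap rose, 59 mm across, 37 mm high, loose, at the back right of the work; to be left alone. Origin: centre of its underside.
Not all that is in view belongs to the job. What is shaped like the tray_round but turquoise is not meant. Leave any green look-alike of the box_small alone.

How it is judged (in metres and radians):
At the end, for the whole second after the job is handed in: Jar in the round hole, packet in the slot, smaller card box in the smaller rectangle, larger in the larger: each within 15 mm of its base's middle, underside less than 9 mm above the base's underside (floor 4, insert top 18 mm), within 0.12 rad of upright, released and at rest (horizontal distance between jar and tray_round below 0.015 m and z of jar in the frame of tray_round below 0.009 m and angle between each of jar, packet, box_small, box_large's own z axis and vertical below 0.12 rad and linear speed of each of jar, packet, box_small, box_large below 0.02 m/s and horizontal distance between packet and tray_slot below 0.015 m and z of packet in the frame of tray_slot below 0.009 m and horizontal distance between box_small and tray_small below 0.015 m and z of box_small in the frame of tray_small below 0.009 m and horizontal distance between box_large and tray_large below 0.015 m and z of box_large in the frame of tray_large below 0.009 m); the robot touches nothing.
It fails at once if the glass ball was moved more than 25 mm or tipped (distance of glass_ball from where it was at the start of the episode above 0.025 m or angle between glass_ball's own z axis and vertical above 0.35 rad).
It fails at once if the soap rose was moved more than 25 mm (distance of soap_rose from where it was at the start of the episode above 0.025 m).
It fails at once if the glass jar was tipped over (angle between jar's own z axis and vertical above 0.9 rad).
It also fails if it takes over 141 s, if anything falls off the work surface, if the arm or the gripper's body presses on something with over 40 N, if the wrist force passes 120 N, or if a joint passes its speed limit or range.

## Working session

There is one attempt and no reset: what is moved stays moved. The work goes in short steps, Python scripts to look and compute and a tool call to move; the robot and the scene stay as the last step left them, time stands still between calls to the robot, and variables do not carry over. Pictures are saved under pics/ and viewed, at most 14 in all, crops included, and the job is handed in when it is done.

Besides the shell and the picture viewer there is one more tool, called after "Call:" by a JSON object that holds its "fn" and its "kwargs". move_arm: Moves the arm, as the interface text tells. Its arguments: {"type":"object","properties":{"motion":{"type":"array","items":{"type":"array","items":{"type":"number"}}},"grip_force":{"type":"number"}},"required":["motion"]}

```bash
mkdir -p pics; python3 - <<'E'
from rig import sensors, grab_frame, camera_params
import cv2,numpy as np
print(sensors.sense())
for n in ("top","scene"):
    p,d=grab_frame(n); cv2.imwrite(f"pics/{n}0.png",p[:,:,::-1]); np.savez(f"{n}0.npz",p=p,d=d)
    c=camera_params(n); print(n,c)
E
```

```text
{'clock': 0.0, 'qpos': array([-1.23738883e+00,  3.53662981e-01,  1.63417697e+00, -1.30697712e-05,
        1.15522192e+00, -2.37856451e-03]), 'qvel': array([-0.0007815 ,  0.00106381,  0.00062705,  0.00019094, -0.00014101,
       -0.00026503]), 'joint_efforts': array([ 1.59637406e-03, -6.05243325e+01, -3.42067230e+01,  1.93107344e-04,
        9.43457417e-03, -2.65802228e-06]), 'eef_pos': array([ 205.78645604, -589.60957348,  230.53410769]), 'tcp_rot': array([-3.14012342e+00,  8.45491748e-06,  3.35791351e-01]), 'contact_force': array([ 0.1943022 ,  0.0069903 , -0.58096109]), 'wrist_torque': array([0.05965729, 0.01420859, 0.00056473]), 'grasp_force': 0.0, 'opening': 0.9991526156519636}
top {'camera_matrix': array([[480.26448492,   0.        , 252.28957266],
       [  0.        , 480.26448492, 186.40525647],
       [  0.        ,   0.        ,   1.        ]]), 'world_from_camera': array([[-2.05655397e-02, -9.82723659e-01,  1.83932783e-01,
         2.04411593e+02],
       [-9.99764414e-01,  2.14912076e-02,  3.04036839e-03,
         1.54301645e+02],
       [-6.94077959e-03, -1.83826925e-01, -9.82934122e-01,
         1.64012168e+03],
       [ 0.00000000e+00,  0.00000000e+00,  0.00000000e+00,
         1.00000000e+00]])}
scene {'camera_matrix': array([[350.63919227,   0.        , 260.02714475],
       [  0.        , 350.63919227, 189.26963941],
       [  0.        ,   0.        ,   1.        ]]), 'world_from_camera': array([[-7.10982957e-01, -3.11672077e-01,  6.30367949e-01,
        -3.19584402e+02],
       [-7.02748835e-01,  2.82478645e-01, -6.52954738e-01,
         1.04173437e+03],
       [ 2.54422754e-02, -9.07230032e-01, -4.19864691e-01,
         6.26602144e+02],
       [ 0.00000000e+00,  0.00000000e+00,  0.00000000e+00,
         1.00000000e+00]])}
```

View pics/top0.png

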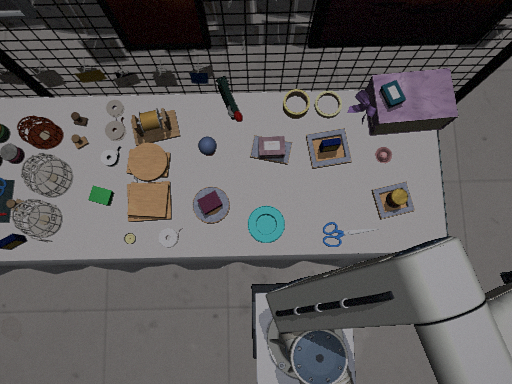

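View pics/scene0.png

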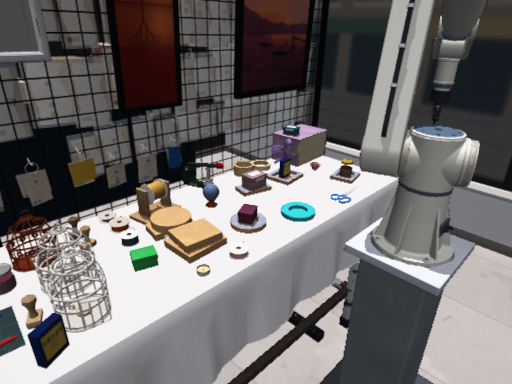

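```bash
cat > h.py <<'E'
import numpy as np, cv2
from rig import sensors, grab_frame, camera_params
def ray(cam,u,v):
    K=cam["camera_matrix"]; T=cam["world_from_camera"]
    d=np.array([(u-K[0,2])/K[0,0],(v-K[1,2])/K[1,1],1.])
    return T[:3,:3]@d, T[:3,3]
def onplane(cam,u,v,z):
    d,o=ray(cam,u,v); return o+d*(z-o[2])/d[2]
def cloud(cam,D,fish=False):
    K=cam["camera_matrix"]; T=cam["world_from_camera"]
    v,u=np.mgrid[:D.shape[0],:D.shape[1]]
    x=(u-K[0,2])/K[0,0]; y=(v-K[1,2])/K[1,1]
    if fish:
        r=np.hypot(x,y)+1e-9; s=np.tan(np.minimum(r,1.5))/r; x=x*s; y=y*s
    P=np.stack([x*D,y*D,D],-1)
    return P@T[:3,:3].T+T[:3,3]
E
python3 - <<'E'
from h import *
c=camera_params("top"); z=np.load("top0.npz"); p,d=z["p"],z["d"]
P=cloud(c,d)
cv2.imwrite("pics/crop.png",cv2.resize(p[110:250,185:430,::-1],None,fx=3.2,fy=3.2,interpolation=cv2.INTER_CUBIC))
print("cloth z",np.median(P[170:180,300:310,2]))
for n,(u,v) in dict(small=(209,203),large=(271,145),packet=(330,144),jar=(399,195),ball=(207,146),rose=(384,155)).items(): print(n,P[v,u].round())
# tray regions by height 12..25
for n,(u0,u1,v0,v1) in dict(round=(190,232,184,225),slot=(248,296,130,166),rectL=(302,356,124,170),rectR=(368,418,178,220)).items():
    Q=P[v0:v1,u0:u1].reshape(-1,3); m=(Q[:,2]>10)&(Q[:,2]<26); q=Q[m][:,:2].astype(np.float32)
    print(n,m.sum(),cv2.minAreaRect(q),np.median(Q[m][:,2]), cv2.minEnclosingCircle(q))
E
```

```text
cloth z 0.8965518859887425
small [447. 304.  60.]
large [637.  93.  79.]
packet [ 634. -104.   86.]
jar [ 456. -320.   89.]
ball [637. 308.  85.]
rose [ 605. -296.   33.]
round 674 ((449.0555725097656, 302.55859375), (128.6854705810547, 128.2897186279297), 83.65418243408203) 17.431868302394264 ((445.8963317871094, 303.23406982421875), 87.64737701416016)
slot 368 ((644.5527954101562, 86.9840087890625), (155.00563049316406, 123.49617767333984), 88.8435287475586) 17.789193520431013 ((646.8970336914062, 83.45872497558594), 94.86958312988281)
rectL 779 ((644.2811889648438, -110.19369506835938), (178.5710906982422, 156.93344116210938), 86.81515502929688) 17.40719998658551 ((644.1864013671875, -114.27398681640625), 99.23015594482422)
rectR 627 ((457.6734313964844, -319.93206787109375), (141.08184814453125, 136.8417510986328), 2.4205143451690674) 17.552102105093127 ((462.71038818359375, -320.88482666015625), 86.83907318115234)
```

View pics/crop.png

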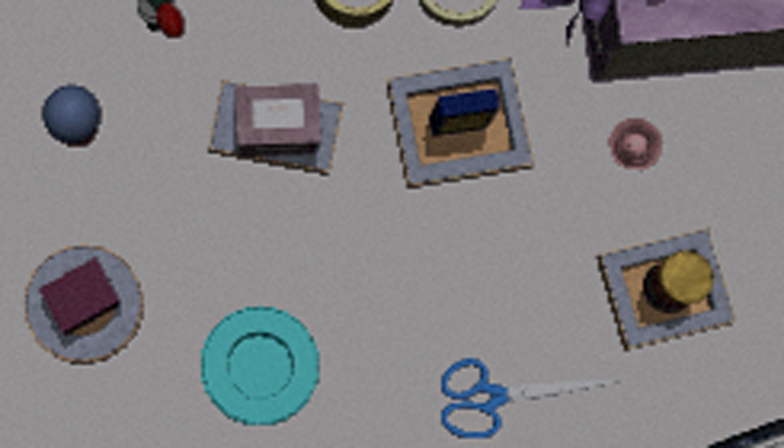

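```bash
cat >> h.py <<'E'
from scipy.spatial.transform import Rotation as Ro
def plan(*wps, frm=None):
    """wps: (x,y,z,yaw) world mm/rad, tool down -> rows rel. to present pose (or frm)"""
    s=sensors.sense(); p,r=(s["eef_pos"],s["tcp_rot"]) if frm is None else (np.array(frm[:3]),[np.pi,0,frm[3]])
    R=Ro.from_euler("xyz",r)
    for w in wps:
        T=Ro.from_euler("xyz",[np.pi,0,w[3]])
        print(w,"turn",(R.inv()*T).as_rotvec().round(3).tolist(),"shift",(R.inv().apply(np.array(w[:3])-p)/1000).round(4).tolist())
E
python3 -c "
from h import *
plan((500,-150,400,1.571))"
```

```text
(500, -150, 400, 1.571) turn [-0.001, -0.001, -1.235] shift [0.4226, -0.3184, -0.169]
```

The manual's scale: turns go in shares of pi rad. Converting my numbers, -1.235 rad / 3.1416 = -0.3931.

Call:
{"fn": "move_arm", "kwargs": {"motion": [[0,0,-0.3931,0.4226,-0.3184,-0.169,0.085],[0,0,-0.3931,0.4226,-0.3184,-0.169,0.085],[0,0,-0.3931,0.4226,-0.3184,-0.169,0.085],[0,0,-0.3931,0.4226,-0.3184,-0.169,0.085],[0,0,-0.3931,0.4226,-0.3184,-0.169,0.085],[0,0,-0.3931,0.4226,-0.3184,-0.169,0.085],[0,0,-0.3931,0.4226,-0.3184,-0.169,0.085],[0,0,-0.3931,0.4226,-0.3184,-0.169,0.085]]}}

```text
clock: 1.1
eef_pos: [471.3, -192.3, 383.9]
tcp_rot: [-3.142, 0.0, 1.572]
contact_force: [0.6, -0.1, 0.8]
opening: 0.996
grasp_force: 0.0
```

```bash
python3 - <<'E'
from h import *
s=sensors.sense(); print(s["clock"],s["eef_pos"],s["tcp_rot"],s["qpos"])
c=camera_params("wrist"); p,d=grab_frame("wrist"); np.savez("w1.npz",p=p,d=d,K=c["camera_matrix"],T=c["world_from_camera"])
print(c); cv2.imwrite("pics/w1.png",p[:,:,::-1])
plan((500,-150,400,1.571),(500,120,400,1.571))
E
```

```text
1.1 [ 471.26782856 -192.30234933  383.92881154] [-3.14158260e+00  4.39107411e-05  1.57231738e+00] [-3.90346553e-01  5.24932485e-02  1.67451306e+00 -4.49710197e-05
  1.41457887e+00 -3.91860611e-01]
{'camera_matrix': array([[297.31863964,   0.        , 258.20287663],
       [  0.        , 297.31863964, 187.79843531],
       [  0.        ,   0.        ,   1.        ]]), 'world_from_camera': array([[ 9.99997030e-01,  2.41387486e-03,  3.37391886e-04,
         4.71315998e+02],
       [ 2.40011688e-03, -9.51144993e-01, -3.08735228e-01,
        -1.12796362e+02],
       [-4.24339603e-04,  3.08735121e-01, -9.51147962e-01,
         5.24544806e+02],
       [ 0.00000000e+00,  0.00000000e+00,  0.00000000e+00,
         1.00000000e+00]])}
(500, -150, 400, 1.571) turn [0.005, -0.003, 0.003] shift [0.0373, 0.0248, -0.0133]
(500, 120, 400, 1.571) turn [0.005, -0.003, 0.003] shift [0.3073, 0.0256, -0.0126]
```

View pics/w1.png

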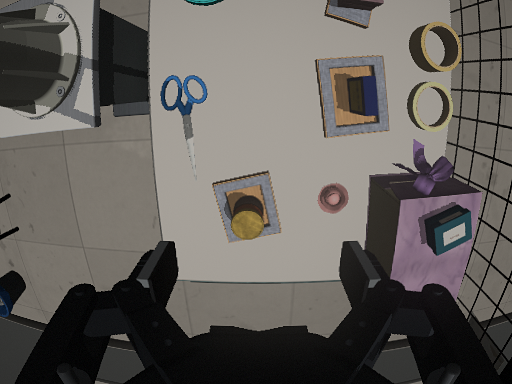

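```bash
cat >> h.py <<'E'
def fray(K,T,uv,z):
    """fisheye pixels -> world xy on plane z"""
    uv=np.asarray(uv,float).reshape(-1,2); x=(uv[:,0]-K[0,2])/K[0,0]; y=(uv[:,1]-K[1,2])/K[1,1]
    r=np.hypot(x,y)+1e-9; d=np.stack([x/r*np.sin(r),y/r*np.sin(r),np.cos(r)],1)@T[:3,:3].T
    return (T[:3,3]+d*((z-T[2,3])/d[:,2])[:,None])[:,:2].astype(np.float32)
def rect(xy):
    (cx,cy),(w,h),a=cv2.minAreaRect(xy)
    if w>h: w,h,a=h,w,a+90      # own y = long side (h); own x dir at angle a
    a=(a+90)%180-90
    return f"c=({cx:.1f},{cy:.1f}) {w:.1f}x{h:.1f} yaw={np.radians(a):.3f}"
def inserts(p,K,T,show=True):
    q=p.astype(int); m=((q[...,2]-q[...,0]>12)&(q[...,2]-q[...,0]<70)&(abs(q[...,1]-q[...,0])<25)&(q[...,2]>70)).astype(np.uint8)
    m=cv2.morphologyEx(m,cv2.MORPH_OPEN,np.ones((3,3)))
    cs,_=cv2.findContours(m,cv2.RETR_EXTERNAL,cv2.CHAIN_APPROX_NONE)
    for c in cs:
        if cv2.contourArea(c)>500:
            xy=fray(K,T,c[:,0],18); print("insert px",c[:,0].mean(0).round(),rect(xy),"circ",np.round(cv2.minEnclosingCircle(xy)[0]),round(cv2.minEnclosingCircle(xy)[1]))
E
python3 - <<'E'
from h import *
z=np.load("w1.npz"); p,d,K,T=[z[k] for k in "pdKT"]
print(p[120,325],p[90,300],p[188,225],p[222,255],p[230,200],p[90,375])
inserts(p,K,T)
P=cloud(dict(camera_matrix=K,world_from_camera=T),d,True)
print(P[223,245],P[95,370],P[70,240])
for n,(u0,u1,v0,v1),lo,zt in (("jar",(205,290,165,250),70,82),("packet",(310,395,50,140),70,89)):
    m=np.zeros(d.shape,np.uint8); m[v0:v1,u0:u1]=P[v0:v1,u0:u1,2]>zt-8
    v,u=np.nonzero(m); xy=fray(K,T,np.stack([u,v],1),zt); print(n,len(u),rect(xy),cv2.minEnclosingCircle(xy),np.median(P[m>0][:,2]))
E
```

```text
[126 110 102] [163 158 151] [129 132 140] [151 127  65] [165 160 153] [37 42 76]
[ 449.82328899 -318.86684935   78.098472  ] [ 640.37418559 -106.48866563   87.590237  ] [ 4.39554623e+02 -6.93163847e+01 -1.50663259e-01]
jar 851 c=(452.6,-290.4) 119.4x152.6 yaw=-0.168 ((449.8800048828125, -289.9768981933594), 95.21784210205078) 79.3842783941451
packet 600 c=(608.9,-99.8) 126.2x132.0 yaw=-0.086 ((608.7225341796875, -106.96627807617188), 82.24992370605469) 86.92579917885283
```

Call:
{"fn": "move_arm", "kwargs": {"motion": [[0,0,0,0.06,0.025,-0.013,0.085],[0,0,0,0.12,0.025,-0.013,0.085],[0,0,0,0.18,0.025,-0.013,0.085],[0,0,0,0.24,0.025,-0.013,0.085],[0,0,0,0.3,0.025,-0.013,0.085],[0,0,0,0.307,0.025,-0.013,0.085],[0,0,0,0.307,0.025,-0.013,0.085]]}}

```text
clock: 2.02
eef_pos: [495.5, 113.0, 396.1]
tcp_rot: [-3.141, 0.001, 1.572]
contact_force: [-0.1, -1.0, -0.5]
opening: 0.997
grasp_force: 0.0
```

```bash
python3 - <<'E'
from h import *
s=sensors.sense(); print(s["clock"],s["eef_pos"],s["qvel"].round(3))
c=camera_params("wrist"); p,d=grab_frame("wrist"); K=c["camera_matrix"];T=c["world_from_camera"]; np.savez("w2.npz",p=p,d=d,K=K,T=T)
cv2.imwrite("pics/w2.png",p[:,:,::-1])
inserts(p,K,T)
E
```

```text
2.025 [495.46324975 112.9835312  396.05087028] [-0.035 -0.005  0.002 -0.007  0.001 -0.007]
insert px [354.  26.] c=(665.1,325.0) 54.7x58.4 yaw=-0.013 circ [665. 325.] 30
```

View pics/w2.png

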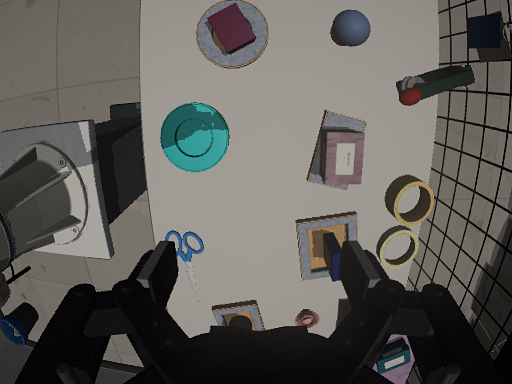

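```bash
sed -i 's/q=p.astype(int); m=.*/q=cv2.medianBlur(p,3).astype(int); b=q[...,2]-q[...,0]; m=((b>0)\&(b<30)\&(q[...,2]>70)).astype(np.uint8)/' h.py
cat >> h.py <<'E'
def blob(m,K,T,zt,P=None,n=""):
    m=cv2.morphologyEx(m.astype(np.uint8),cv2.MORPH_OPEN,np.ones((3,3)))
    k,l,st,_=cv2.connectedComponentsWithStats(m); i=1+np.argmax(st[1:,4]); v,u=np.nonzero(l==i)
    xy=fray(K,T,np.stack([u,v],1),zt)
    print(n,len(u),"px",round(u.mean()),round(v.mean()),rect(xy),"circ",np.round(cv2.minEnclosingCircle(xy)[0]),round(cv2.minEnclosingCircle(xy)[1]),"z",np.median(P[l==i][:,2]).round(1))
def win(P,box,lo,hi):
    u0,u1,v0,v1=box; m=np.zeros(P.shape[:2],np.uint8); m[v0:v1,u0:u1]=(P[v0:v1,u0:u1,2]>lo)&(P[v0:v1,u0:u1,2]<hi); return m
E
python3 - <<'E'
from h import *
for f,L in (("w1.npz",(("jar",(205,290,165,250),70,95,82),("packet",(310,395,50,140),75,100,89),("rose",(310,355,175,220),15,45,20))),
 ("w2.npz",(("small",(190,275,0,75),45,75,60),("large",(300,375,100,200),63,90,76),("packet",(310,350,225,285),75,100,89)))):
    z=np.load(f); p,d,K,T=[z[k] for k in "pdKT"]
    print(f); inserts(p,K,T)
    P=cloud(dict(camera_matrix=K,world_from_camera=T),d,True)
    for n,b,lo,hi,zt in L: blob(win(P,b,lo,hi),K,T,zt,P,n)
E
```

```text
w1.npz
insert px [247. 205.] c=(451.5,-319.4) 99.3x116.4 yaw=0.217 circ [ 451. -318.] 73
insert px [354.  95.] c=(639.9,-107.8) 118.9x133.0 yaw=0.148 circ [ 639. -108.] 86
insert px [78. 94.] c=(134.7,-81.0) 102.7x120.2 yaw=-0.377 circ [131. -90.] 71
jar 847 px 247 224 c=(453.1,-318.6) 52.8x56.2 yaw=0.008 circ [ 453. -319.] 29 z 79.3
packet 622 px 369 95 c=(638.0,-107.5) 26.7x61.1 yaw=0.134 circ [ 638. -107.] 32 z 86.7
rose 625 px 334 199 c=(611.4,-298.2) 52.8x58.6 yaw=-0.856 circ [ 610. -297.] 31 z 24.1
w2.npz
insert px [322. 242.] c=(639.9,-107.0) 117.1x133.4 yaw=0.150 circ [ 640. -106.] 86
insert px [ 44. 143.] c=(19.8,116.3) 93.1x286.7 yaw=-1.570 circ [19. 98.] 144
insert px [232.  33.] c=(449.0,303.8) 118.6x119.0 yaw=-0.517 circ [450. 304.] 61
small 1372 px 231 28 c=(452.5,302.6) 53.5x71.4 yaw=0.496 circ [453. 303.] 42 z 57.8
large 2017 px 343 157 c=(634.3,94.8) 67.8x86.5 yaw=0.006 circ [635.  95.] 54 z 73.5
packet 269 px 335 265 c=(635.3,-103.1) 18.5x67.9 yaw=0.101 circ [ 636. -103.] 34 z 86.6
```

```bash
python3 -c "
from h import *
plan((634,95,120,1.577),(634,95,42,1.577))"
```

```text
(634, 95, 120, 1.577) turn [-0.0, 0.001, -0.006] shift [-0.0171, 0.1385, 0.2761]
(634, 95, 42, 1.577) turn [-0.0, 0.001, -0.006] shift [-0.017, 0.1386, 0.3541]
```

In the tool's units: -0.006 rad / 3.1416 = -0.0019.

Call:
{"fn": "move_arm", "kwargs": {"motion": [[0,0,-0.0019,-0.005,0.045,0.062,0.085],[0,0,-0.0019,-0.01,0.08,0.12,0.085],[0,0,-0.0019,-0.015,0.115,0.18,0.085],[0,0,-0.0019,-0.018,0.138,0.235,0.085],[0,0,-0.0019,-0.018,0.138,0.276,0.085],[0,0,-0.0019,-0.018,0.138,0.276,0.085],[0,0,-0.0019,-0.018,0.138,0.276,0.085]]}}

```text
clock: 2.95
eef_pos: [634.4, 93.9, 122.2]
tcp_rot: [3.14, -0.0, 1.575]
contact_force: [0.2, 0.3, 1.1]
opening: 0.993
grasp_force: 0.0
```

```bash
python3 -c "
from h import *
print(sensors.sense()['eef_pos'])
plan((634,95,42,1.577))"
```

```text
[634.42280725  93.88324645 122.20610527]
(634, 95, 42, 1.577) turn [0.001, -0.0, -0.002] shift [0.0011, -0.0005, 0.0802]
```

Call:
{"fn": "move_arm", "kwargs": {"motion": [[0,0,0,0.001,0,0.045,0.085],[0,0,0,0.001,0,0.08,0.085],[0,0,0,0.001,0,0.08,0.085],[0,0,0,0.001,0,0.08,0.085],[0,0,0,0.001,0,0.08,0.05],[0,0,0,0.001,0,0.08,0.05],[0,0,0,0.001,0,0.08,0.05],[0,0,0,0.001,0,0.08,0.05]], "grip_force": 20}}

```text
clock: 3.95
eef_pos: [635.2, 96.1, 42.9]
tcp_rot: [3.138, -0.0, 1.577]
contact_force: [-1.7, -0.1, 9.3]
opening: 0.758
grasp_force: 21.7
```

```bash
python3 -c "
from h import *
s=sensors.sense();print(s['eef_pos'],s['tcp_rot'])
plan((634,95,120,1.571),(450,0,120,1.571),(450,0,26,1.571))"
```

```text
[635.21346352  96.06969205  42.89322359] [ 3.13817079e+00 -4.18496876e-04  1.57692625e+00]
(634, 95, 120, 1.571) turn [0.003, -0.0, 0.006] shift [-0.001, -0.001, -0.0771]
(450, 0, 120, 1.571) turn [0.003, -0.0, 0.006] shift [-0.0949, -0.1855, -0.0778]
(450, 0, 26, 1.571) turn [0.003, -0.0, 0.006] shift [-0.0949, -0.1859, 0.0162]
```

Call:
{"fn": "move_arm", "kwargs": {"motion": [[0,0,0,0,0,-0.05,0.05],[0,0,0,-0.02,-0.03,-0.078,0.05],[0,0,0,-0.045,-0.085,-0.078,0.05],[0,0,0,-0.07,-0.135,-0.078,0.05],[0,0,0,-0.095,-0.18,-0.078,0.05],[0,0,0,-0.095,-0.18,-0.078,0.05],[0,0,0,-0.095,-0.18,-0.03,0.05],[0,0,0,-0.095,-0.18,-0.01,0.05]]}}

```text
clock: 4.95
eef_pos: [454.8, -0.1, 49.8]
tcp_rot: [3.141, -0.0, 1.577]
contact_force: [0.1, -0.6, -0.3]
opening: 0.757
grasp_force: 23.8
```

```bash
python3 -c "
from h import *
s=sensors.sense();print(s['eef_pos'],s['tcp_rot'])
plan((455,0,26,1.571),(455,0,120,1.571),(550,-140,300,1.6))"
```

```text
[ 4.54824529e+02 -1.09139184e-01  4.97748937e+01] [ 3.14078261e+00 -4.53450345e-05  1.57665799e+00]
(455, 0, 26, 1.571) turn [0.001, -0.0, 0.006] shift [0.0001, 0.0002, 0.0238]
(455, 0, 120, 1.571) turn [0.001, -0.0, 0.006] shift [0.0001, 0.0002, -0.0702]
(550, -140, 300, 1.6) turn [0.001, -0.0, -0.023] shift [-0.1404, 0.0946, -0.2502]
```

Call:
{"fn": "move_arm", "kwargs": {"motion": [[0,0,0,0,0,0.018,0.05],[0,0,0,0,0,0.023,0.05],[0,0,0,0,0,0.023,0.05],[0,0,0,0,0,0.023,0.085],[0,0,0,0,0,0.023,0.085],[0,0,0,0,0,0,0.085],[0,0,0,0,0,-0.06,0.085],[0,0,0,0,0,-0.12,0.085]]}}

```text
clock: 5.95
eef_pos: [453.8, -0.2, 172.2]
tcp_rot: [-3.141, -0.0, 1.577]
contact_force: [1.4, -0.2, -0.3]
opening: 0.997
grasp_force: 0.0
```

Call:
{"fn": "move_arm", "kwargs": {"motion": [[0,0,0,-0.03,0,-0.06,0.085],[0,0,0,-0.06,0.03,-0.12,0.085],[0,0,0,-0.06,0.06,-0.12,0.085],[0,0,0,-0.06,0.06,-0.12,0.085]]}}

```text
clock: 6.45
eef_pos: [516.8, -60.5, 292.2]
tcp_rot: [3.138, 0.0, 1.576]
contact_force: [-0.9, -0.0, -0.9]
opening: 0.995
grasp_force: 0.0
```

```bash
cat > look.py <<'E'
from h import *
import sys
s=sensors.sense(); print(s["clock"],s["eef_pos"].round(1))
c=camera_params("wrist"); p,d=grab_frame("wrist"); K=c["camera_matrix"];T=c["world_from_camera"]; n=sys.argv[1]
np.savez(n+".npz",p=p,d=d,K=K,T=T); cv2.imwrite(f"pics/{n}.png",p[:,:,::-1]); inserts(p,K,T)
E
python3 look.py w3
```

```text
6.45 [516.8 -60.5 292.2]
insert px [220. 289.] c=(451.7,-318.6) 99.7x115.4 yaw=0.225 circ [ 452. -317.] 73
insert px [337. 179.] c=(639.3,-107.1) 117.1x133.0 yaw=0.151 circ [ 638. -107.] 87
insert px [ 40. 113.] c=(149.3,11.9) 40.2x119.3 yaw=0.063 circ [147.  12.] 61
insert px [344.  48.] c=(638.8,93.0) 73.5x129.7 yaw=-0.216 circ [639.  94.] 73
```

View pics/w3.png

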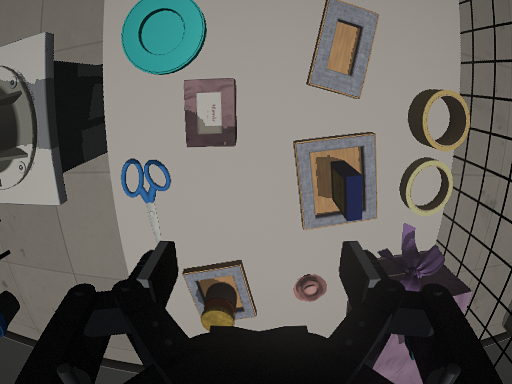

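```bash
python3 - <<'E'
from h import *
z=np.load("w3.npz"); p,d,K,T=[z[k] for k in "pdKT"]
P=cloud(dict(camera_matrix=K,world_from_camera=T),d,True)
for n,b,lo,hi,zt in (("packet",(310,380,140,225),75,100,89),("large",(175,245,70,155),45,75,58)): blob(win(P,b,lo,hi),K,T,zt,P,n)
plan((638,-107,150,1.571+.14),(638,-107,60,1.571+.14))
E
```

```text
packet 841 px 352 196 c=(637.7,-104.8) 24.8x64.6 yaw=0.124 circ [ 638. -105.] 34 z 86.8
large 3427 px 210 112 c=(455.7,-3.3) 65.1x87.3 yaw=0.007 circ [455.  -4.] 53 z 55.6
(638, -107, 150, 1.7109999999999999) turn [0.001, 0.0, -0.135] shift [-0.0476, 0.1228, 0.1408]
(638, -107, 60, 1.7109999999999999) turn [0.001, 0.0, -0.135] shift [-0.0476, 0.1228, 0.2308]
```

In the tool's units: -0.125 rad / 3.1416 = -0.0398.

Call:
{"fn": "move_arm", "kwargs": {"motion": [[0,0,-0.0191,-0.02,0.05,0.03,0.085],[0,0,-0.0398,-0.04,0.1,0.06,0.085],[0,0,-0.0398,-0.046,0.121,0.11,0.085],[0,0,-0.0398,-0.046,0.121,0.14,0.085],[0,0,-0.0398,-0.046,0.121,0.19,0.085],[0,0,-0.0398,-0.046,0.121,0.24,0.085],[0,0,-0.0398,-0.046,0.121,0.242,0.085],[0,0,-0.0398,-0.046,0.121,0.242,0.085]]}}

```text
clock: 7.5
eef_pos: [635.9, -104.9, 49.5]
tcp_rot: [3.142, -0.0, 1.702]
contact_force: [0.8, -0.0, 0.5]
opening: 0.995
grasp_force: 0.0
```

Call:
{"fn": "move_arm", "kwargs": {"motion": [[0,0,0,0,0,0,0.005],[0,0,0,0,0,0,0.005],[0,0,0,0,0,0,0.005],[0,0,0,0,0,0,0.005],[0,0,0,0,0,0,0.005],[0,0,0,0,0,0,0.005]], "grip_force": 20}}

```text
clock: 8.25
eef_pos: [636.2, -105.2, 49.0]
tcp_rot: [3.141, 0.0, 1.702]
contact_force: [-0.9, 0.8, 5.8]
opening: 0.25
grasp_force: 28.2
```

```bash
python3 -c "
from h import *
s=sensors.sense();print(s['eef_pos'],s['tcp_rot'])
p=s['eef_pos'];z=p[2]
plan((p[0],p[1],z+60,1.701),(639,93,z+60,1.355),(639,93,z,1.355))"
```

```text
[ 636.22828763 -105.23430663   49.0292384 ] [3.14093646e+00 2.13192931e-04 1.70176344e+00]
(np.float64(636.2282876312042), np.float64(-105.2343066257969), np.float64(109.02923840048027), 1.701) turn [0.001, 0.0, 0.001] shift [-0.0, 0.0, -0.06]
(639, 93, np.float64(109.02923840048027), 1.355) turn [0.001, 0.0, 0.347] shift [0.1962, 0.0287, -0.06]
(639, 93, np.float64(49.02923840048026), 1.355) turn [0.001, 0.0, 0.347] shift [0.1962, 0.0286, -0.0]
```

In the tool's units: 0.347 rad / 3.1416 = 0.1105.

Call:
{"fn": "move_arm", "kwargs": {"motion": [[0,0,0,0,0,-0.05,0.005],[0,0,0.0191,0.02,0.003,-0.07,0.005],[0,0,0.0573,0.08,0.012,-0.07,0.005],[0,0,0.0955,0.14,0.021,-0.07,0.005],[0,0,0.1105,0.196,0.029,-0.07,0.005],[0,0,0.1105,0.196,0.029,-0.07,0.005],[0,0,0.1105,0.196,0.029,-0.05,0.005],[0,0,0.1105,0.196,0.029,-0.035,0.005]]}}

```text
clock: 9.25
eef_pos: [638.2, 91.5, 81.4]
tcp_rot: [-3.14, 0.001, 1.354]
contact_force: [-0.6, 0.7, -0.8]
opening: 0.254
grasp_force: 27.3
```

```bash
python3 look.py w4; python3 -c "
from h import *
s=sensors.sense();print(s['eef_pos'],s['tcp_rot'])
plan((639,93,49,1.355))"
```

```text
9.25 [638.2  91.5  81.4]
insert px [260. 171.] c=(643.0,109.4) 73.7x98.0 yaw=-0.216 circ [643. 109.] 61
insert px [27. 43.] c=(473.6,269.6) 40.6x91.5 yaw=-0.847 circ [472. 271.] 46
[637.03020016  91.2536333   79.40017821] [-3.13733644e+00  1.77430691e-03  1.35339754e+00]
(639, 93, 49, 1.355) turn [-0.004, 0.002, -0.002] shift [0.0022, 0.0017, 0.0304]
```

View pics/w4.png

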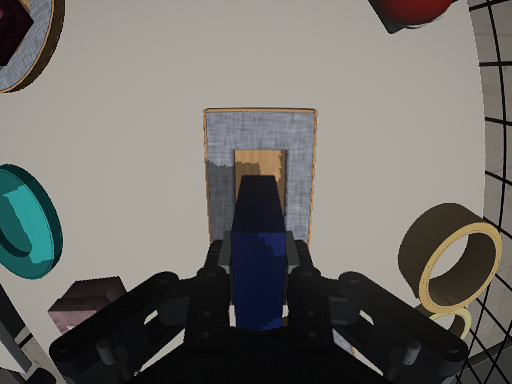

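Call:
{"fn": "move_arm", "kwargs": {"motion": [[0,0,0,0.0015,0.001,0.015,0.005],[0,0,0,0.0015,0.001,0.027,0.005],[0,0,0,0.0015,0.001,0.031,0.005],[0,0,0,0.0015,0.001,0.031,0.005]]}}

```text
clock: 9.8
eef_pos: [640.2, 94.2, 52.1]
tcp_rot: [-3.141, 0.0, 1.355]
contact_force: [-0.2, 1.0, -0.5]
opening: 0.255
grasp_force: 27.3
```

Call:
{"fn": "move_arm", "kwargs": {"motion": [[0,0,0,-0.001,0,0.003,0.005],[0,0,0,-0.001,0,0.003,0.005],[0,0,0,-0.001,0,0.003,0.085],[0,0,0,-0.001,0,0.003,0.085],[0,0,0,-0.001,0,0.003,0.085],[0,0,0,-0.001,0,-0.02,0.085],[0,0,0,-0.001,0,-0.07,0.085],[0,0,0,-0.001,0,-0.13,0.085]]}}

```text
clock: 10.8
eef_pos: [639.3, 93.1, 182.8]
tcp_rot: [-3.139, 0.001, 1.355]
contact_force: [0.7, -0.2, -0.4]
opening: 0.994
grasp_force: 0.0
```

```bash
python3 -c "
from h import *
s=sensors.sense();print(s['eef_pos'],s['tcp_rot'])
plan((455.5,-3,182,1.578),(455.5,-3,26,1.578))"
```

```text
[639.27062093  93.14487966 182.83555753] [-3.13946669e+00  8.02997790e-04  1.35485651e+00]
(455.5, -3, 182, 1.578) turn [-0.002, 0.001, -0.223] shift [-0.1333, -0.1589, 0.0013]
(455.5, -3, 26, 1.578) turn [-0.002, 0.001, -0.223] shift [-0.1332, -0.1586, 0.1573]
```

In the tool's units: -0.223 rad / 3.1416 = -0.071.

Call:
{"fn": "move_arm", "kwargs": {"motion": [[0,0,-0.0318,-0.035,-0.042,0,0.085],[0,0,-0.0637,-0.07,-0.085,0,0.085],[0,0,-0.071,-0.105,-0.125,0.02,0.085],[0,0,-0.071,-0.133,-0.158,0.05,0.085],[0,0,-0.071,-0.133,-0.158,0.07,0.085],[0,0,-0.071,-0.133,-0.158,0.12,0.085],[0,0,-0.071,-0.133,-0.158,0.155,0.085],[0,0,-0.071,-0.133,-0.158,0.156,0.085]]}}

```text
clock: 11.8
eef_pos: [455.4, -2.8, 24.8]
tcp_rot: [-3.137, -0.0, 1.578]
contact_force: [0.2, 0.2, 0.3]
opening: 0.994
grasp_force: 0.0
```

Call:
{"fn": "move_arm", "kwargs": {"motion": [[0,0,0,0,0,0,0.085],[0,0,0,0,0,0,0.05],[0,0,0,0,0,0,0.05],[0,0,0,0,0,0,0.05],[0,0,0,0,0,0,0.05]], "grip_force": 20}}

```text
clock: 12.42
eef_pos: [458.4, -2.8, 27.8]
tcp_rot: [3.139, 0.0, 1.578]
contact_force: [-0.8, -0.2, 6.9]
opening: 0.759
grasp_force: 21.7
```

```bash
python3 -c "
from h import *
s=sensors.sense();print(s['eef_pos'],s['tcp_rot'])
plan((639.5,-107.5,100,1.72),(639.5,-107.5,30,1.72))"
```

```text
[458.39675568  -2.7587027   27.83767945] [3.13902792e+00 8.59168661e-06 1.57781108e+00]
(639.5, -107.5, 100, 1.72) turn [0.003, 0.0, -0.142] shift [-0.106, 0.1805, -0.0717]
(639.5, -107.5, 30, 1.72) turn [0.003, 0.0, -0.142] shift [-0.106, 0.1804, -0.0017]
```

In the tool's units: -0.142 rad / 3.1416 = -0.0452.

Call:
{"fn": "move_arm", "kwargs": {"motion": [[0,0,0,0,0,-0.05,0.05],[0,0,-0.0095,-0.02,0.03,-0.075,0.05],[0,0,-0.0223,-0.05,0.08,-0.075,0.05],[0,0,-0.0382,-0.08,0.135,-0.075,0.05],[0,0,-0.0452,-0.106,0.18,-0.075,0.05],[0,0,-0.0452,-0.106,0.18,-0.075,0.05],[0,0,-0.0452,-0.106,0.18,-0.05,0.05],[0,0,-0.0452,-0.106,0.18,-0.04,0.05]]}}

```text
clock: 13.42
eef_pos: [636.5, -107.0, 65.7]
tcp_rot: [-3.14, -0.001, 1.72]
contact_force: [-0.0, -0.1, -0.6]
opening: 0.756
grasp_force: 24.0
```

```bash
python3 look.py w5; python3 -c "
from h import *
plan((639.5,-107.5,32,1.72))"
```

```text
13.425 [ 636.5 -107.    65.7]
insert px [275. 153.] c=(636.9,-85.9) 90.0x117.3 yaw=-1.423 circ [637. -86.] 73
insert px [299.   8.] c=(641.2,27.9) 20.6x53.7 yaw=-1.366 circ [639.  37.] 27
(639.5, -107.5, 32, 1.72) turn [-0.003, -0.001, -0.0] shift [-0.0011, 0.0033, 0.0328]
```

View pics/w5.png

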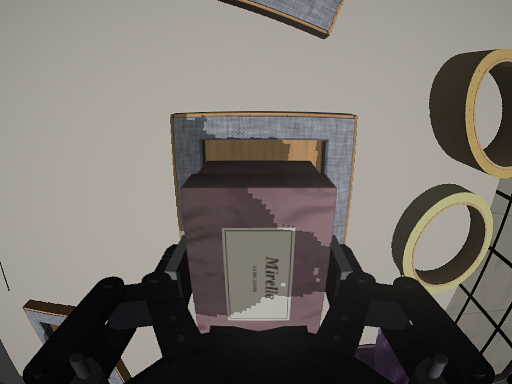

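Call:
{"fn": "move_arm", "kwargs": {"motion": [[0,0,0,-0.001,0.003,0.01,0.05],[0,0,0,-0.001,0.003,0.02,0.05],[0,0,0,-0.001,0.003,0.03,0.05],[0,0,0,-0.001,0.003,0.034,0.05],[0,0,0,-0.001,0.003,0.034,0.05]]}}

```text
clock: 14.1
eef_pos: [641.0, -108.1, 32.3]
tcp_rot: [-3.141, -0.0, 1.72]
contact_force: [0.1, 1.4, 0.2]
opening: 0.758
grasp_force: 24.2
```

Call:
{"fn": "move_arm", "kwargs": {"motion": [[0,0,0,0,0,0,0.085],[0,0,0,0,0,0,0.085],[0,0,0,0,0,0,0.085],[0,0,0,0,0,-0.05,0.085],[0,0,0,0,0,-0.11,0.085],[0,0,0,0,0,-0.17,0.085],[0,0,0,0,0,-0.17,0.085]]}}

```text
clock: 14.98
eef_pos: [644.3, -108.6, 208.3]
tcp_rot: [3.132, 0.003, 1.72]
contact_force: [0.6, -0.0, -1.2]
opening: 0.996
grasp_force: 0.0
```

```bash
python3 -c "
from h import *
s=sensors.sense(); print(s['eef_pos'],s['qpos'])
plan((470,200,200,2.067),(452.5,303,120,2.067))"
```

```text
[ 644.31904881 -108.62705779  208.33450048] [-1.69295625e-01  4.12443788e-01  1.59829004e+00 -4.53903165e-05
  1.12102575e+00 -3.18314135e-01]
(470, 200, 200, 2.067) turn [0.009, 0.005, -0.347] shift [0.3311, -0.1266, 0.0061]
(452.5, 303, 120, 2.067) turn [0.009, 0.005, -0.347] shift [0.4358, -0.1294, 0.0858]
```

In the tool's units: -0.347 rad / 3.1416 = -0.1105.

Call:
{"fn": "move_arm", "kwargs": {"motion": [[0,0,-0.0191,0.055,-0.018,0,0.085],[0,0,-0.0382,0.112,-0.035,0,0.085],[0,0,-0.0573,0.17,-0.052,0,0.085],[0,0,-0.0764,0.23,-0.07,0,0.085],[0,0,-0.0955,0.29,-0.088,0,0.085],[0,0,-0.1105,0.35,-0.105,0.02,0.085],[0,0,-0.1105,0.4,-0.12,0.04,0.085],[0,0,-0.1105,0.43,-0.129,0.05,0.085]]}}

```text
clock: 15.98
eef_pos: [447.4, 299.5, 150.5]
tcp_rot: [-3.139, -0.0, 2.069]
contact_force: [0.5, -0.8, -0.4]
opening: 0.999
grasp_force: 0.0
```

Call:
{"fn": "move_arm", "kwargs": {"motion": [[0,0,0,0,0,0,0.085]]}}

```text
clock: 16.1
eef_pos: [447.8, 299.0, 150.8]
tcp_rot: [-3.139, 0.0, 2.07]
contact_force: [0.1, -0.1, 0.6]
opening: 0.996
grasp_force: 0.0
```

```bash
python3 look.py w6; python3 - <<'E'
from h import *
z=np.load("w6.npz"); p,d,K,T=[z[k] for k in "pdKT"]
P=cloud(dict(camera_matrix=K,world_from_camera=T),d,True)
X=(P[...,2]>48)&(P[...,2]<75)&(np.hypot(P[...,0]-450,P[...,1]-303)<60); blob(X,K,T,60,P,"small")
plan((452.5,303,36,2.067))
E
```

```text
16.1 [447.8 299.  150.8]
insert px [433. 268.] c=(696.1,303.4) 40.3x65.5 yaw=-0.452 circ [702. 300.] 33
insert px [258. 161.] c=(445.7,309.2) 109.4x118.5 yaw=-1.003 circ [449. 305.] 60
small 5006 px 265 185 c=(450.7,306.2) 51.8x68.5 yaw=0.501 circ [451. 306.] 42 z 57.7
(452.5, 303, 36, 2.067) turn [-0.002, 0.0, 0.002] shift [0.0025, 0.0058, 0.1154]
```

Call:
{"fn": "move_arm", "kwargs": {"motion": [[0,0,0,0.003,0.005,0.05,0.085],[0,0,0,0.003,0.005,0.09,0.085],[0,0,0,0.003,0.005,0.113,0.085],[0,0,0,0.003,0.005,0.113,0.085],[0,0,0,0.003,0.005,0.113,0.035],[0,0,0,0.003,0.005,0.113,0.035],[0,0,0,0.003,0.005,0.113,0.035],[0,0,0,0.003,0.005,0.113,0.035]]}}

```text
clock: 17.15
eef_pos: [453.7, 303.3, 40.8]
tcp_rot: [3.139, 0.0, 2.067]
contact_force: [0.5, -2.9, 7.2]
opening: 0.612
grasp_force: 21.7
```

```bash
python3 -c "
from h import *
s=sensors.sense(); p=s['eef_pos']; print(p,s['qpos'])
plan((460,0,p[2]+50,1.571),(460,0,p[2]-18,1.571))"
```

```text
[453.69951723 303.33923054  40.83471848] [ 5.86846724e-01  4.87622537e-01  1.94168217e+00 -6.39672425e-04
  7.09923275e-01  9.11525578e-02]
(460, 0, np.float64(90.8347184843067), 1.571) turn [0.002, -0.0, 0.496] shift [-0.2698, -0.1387, -0.0503]
(460, 0, np.float64(22.834718484306713), 1.571) turn [0.002, -0.0, 0.496] shift [-0.2698, -0.1389, 0.0177]
```

Call:
{"fn": "move_arm", "kwargs": {"motion": [[0,0,0,0,0,0,0.085],[0,0,0,0,0,0,0.085],[0,0,0,-0.001,-0.001,0.005,0.085],[0,0,0,-0.001,-0.001,0.005,0.085],[0,0,0,-0.001,-0.001,0.005,0.035],[0,0,0,-0.001,-0.001,0.005,0.035],[0,0,0,-0.001,-0.001,0.005,0.035],[0,0,0,-0.001,-0.001,0.005,0.035]]}}

```text
clock: 18.15
eef_pos: [452.4, 301.7, 34.5]
tcp_rot: [3.141, -0.0, 2.067]
contact_force: [0.3, -0.8, 1.4]
opening: 0.619
grasp_force: 21.2
```

```bash
python3 -c "
from h import *
s=sensors.sense(); p=s['eef_pos']; print(p,s['qpos'])
plan((460,0,p[2]+50,1.571),(460,0,p[2]-18,1.571))"
```

```text
[452.37746598 301.74963282  34.49934424] [5.85493456e-01 4.96767982e-01 1.94659825e+00 6.48208148e-06
 6.98008469e-01 8.94616227e-02]
(460, 0, np.float64(84.49934423684061), 1.571) turn [0.0, -0.0, 0.496] shift [-0.269, -0.1369, -0.05]
(460, 0, np.float64(16.499344236840606), 1.571) turn [0.0, -0.0, 0.496] shift [-0.269, -0.1369, 0.018]
```

In the tool's units: 0.496 rad / 3.1416 = 0.1579.

Call:
{"fn": "move_arm", "kwargs": {"motion": [[0,0,0,0,0,-0.05,0.035],[0,0,0.0191,-0.045,-0.022,-0.06,0.035],[0,0,0.0509,-0.095,-0.048,-0.06,0.035],[0,0,0.0828,-0.145,-0.074,-0.06,0.035],[0,0,0.1146,-0.195,-0.1,-0.06,0.035],[0,0,0.1464,-0.245,-0.125,-0.06,0.035],[0,0,0.1579,-0.269,-0.137,-0.06,0.035],[0,0,0.1579,-0.269,-0.137,-0.04,0.035]]}}

```text
clock: 19.15
eef_pos: [461.0, -2.0, 75.2]
tcp_rot: [3.138, 0.0, 1.567]
contact_force: [0.2, -0.1, -0.3]
opening: 0.613
grasp_force: 21.8
```

Call:
{"fn": "move_arm", "kwargs": {"motion": [[0,0,0,0,0,0.03,0.035],[0,0,0,0,0,0.05,0.035],[0,0,0,0,0,0.053,0.035],[0,0,0,0,0,0.053,0.035]]}}

```text
clock: 19.65
eef_pos: [460.0, -0.1, 21.7]
tcp_rot: [-3.142, -0.0, 1.571]
contact_force: [0.4, -0.9, -0.2]
opening: 0.617
grasp_force: 21.8
```

Call:
{"fn": "move_arm", "kwargs": {"motion": [[0,0,0,0,0,0.005,0.035],[0,0,0,0,0,0.005,0.035],[0,0,0,0,0,0.005,0.085],[0,0,0,0,0,0.005,0.085],[0,0,0,0,0,0.005,0.085],[0,0,0,0,0,-0.05,0.085],[0,0,0,0,0,-0.11,0.085],[0,0,0,0,0,-0.17,0.085]]}}

```text
clock: 20.65
eef_pos: [459.4, -0.1, 193.2]
tcp_rot: [-3.141, -0.0, 1.571]
contact_force: [0.8, 0.3, -0.5]
opening: 0.994
grasp_force: 0.0
```

```bash
python3 -c "
from h import *
s=sensors.sense(); p=s['eef_pos']; print(p)
plan((500,-190,300,1.571))"
```

```text
[ 4.59420737e+02 -1.01248789e-01  1.93237794e+02]
(500, -190, 300, 1.571) turn [-0.0, -0.0, -0.0] shift [-0.1899, 0.0406, -0.1068]
```

Call:
{"fn": "move_arm", "kwargs": {"motion": [[0,0,0,-0.05,0.01,-0.03,0.085],[0,0,0,-0.1,0.02,-0.06,0.085],[0,0,0,-0.15,0.03,-0.09,0.085],[0,0,0,-0.19,0.04,-0.107,0.085],[0,0,0,-0.19,0.04,-0.107,0.085],[0,0,0,-0.19,0.04,-0.107,0.085]]}}

```text
clock: 21.4
eef_pos: [499.1, -189.6, 297.7]
tcp_rot: [-3.14, -0.001, 1.57]
contact_force: [0.1, 0.7, -0.7]
opening: 0.999
grasp_force: 0.0
```

```bash
python3 look.py w7; python3 - <<'E'
from h import *
z=np.load("w7.npz"); p,d,K,T=[z[k] for k in "pdKT"]
P=cloud(dict(camera_matrix=K,world_from_camera=T),d,True)
def near(x,y,r,lo,hi): return (np.hypot(P[...,0]-x,P[...,1]-y)<r)&(P[...,2]>lo)&(P[...,2]<hi)
blob(near(453,-319,40,70,95),K,T,82,P,"jar"); blob(near(460,0,60,30,60),K,T,42,P,"small")
blob(near(640,-107,70,48,80),K,T,62,P,"large"); blob(near(640,93,50,70,100),K,T,89,P,"packet")
plan((453,-318.5,160,1.571),(453,-318.5,52,1.571))
E
```

```text
21.4 [ 499.1 -189.6  297.7]
insert px [230. 222.] c=(451.8,-319.1) 99.7x116.4 yaw=0.214 circ [ 453. -318.] 73
insert px [46. 94.] c=(131.7,-75.8) 79.5x123.7 yaw=-0.122 circ [146. -80.] 64
insert px [353.  96.] c=(639.3,-107.9) 117.3x133.0 yaw=0.150 circ [ 640. -107.] 87
jar 1111 px 226 251 c=(453.5,-319.2) 54.8x56.6 yaw=0.014 circ [ 454. -319.] 29 z 79.3
small 1574 px 229 19 c=(460.4,-5.8) 53.0x57.4 yaw=0.002 circ [461.  -5.] 38 z 39.7
large 3076 px 364 98 c=(637.8,-109.1) 67.8x87.5 yaw=0.149 circ [ 639. -109.] 53 z 59.4Traceback (most recent call last):
  File "<stdin>", line 6, in <module>
  File "h.py", line 44, in blob
    k,l,st,_=cv2.connectedComponentsWithStats(m); i=1+np.argmax(st[1:,4]); v,u=np.nonzero(l==i)
                                                      ~~~~~~~~~^^^^^^^^^^
    return _wrapfunc(a, 'argmax', axis=axis, out=out, **kwds)
    return bound(*args, **kwds)
ValueError: attempt to get argmax of an empty sequence
```

View pics/w7.png

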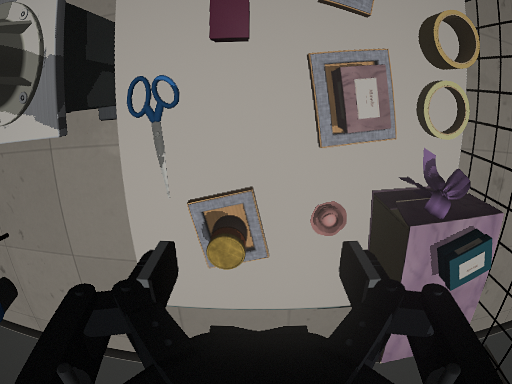

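```bash
python3 -c "
from h import *
plan((453.5,-319,140,1.571),(453.5,-319,32,1.571))"
```

```text
(453.5, -319, 140, 1.571) turn [-0.002, -0.001, 0.0] shift [-0.13, -0.0454, 0.1575]
(453.5, -319, 32, 1.571) turn [-0.002, -0.001, 0.0] shift [-0.1301, -0.0452, 0.2655]
```

Call:
{"fn": "move_arm", "kwargs": {"motion": [[0,0,0,-0.04,-0.015,0.04,0.085],[0,0,0,-0.08,-0.03,0.08,0.085],[0,0,0,-0.12,-0.045,0.12,0.085],[0,0,0,-0.13,-0.0455,0.15,0.085],[0,0,0,-0.13,-0.0455,0.155,0.085],[0,0,0,-0.13,-0.0455,0.155,0.085]]}}

```text
clock: 22.2
eef_pos: [454.6, -319.0, 143.7]
tcp_rot: [-3.141, -0.0, 1.572]
contact_force: [0.0, 0.2, 0.2]
opening: 0.998
grasp_force: 0.0
```

```bash
python3 -c "
from h import *
plan((453.5,-319,32,1.571))"
```

```text
(453.5, -319, 32, 1.571) turn [-0.0, -0.0, 0.001] shift [-0.0001, -0.0011, 0.1117]
```

Call:
{"fn": "move_arm", "kwargs": {"motion": [[0,0,0,0,-0.001,0.05,0.085],[0,0,0,0,-0.001,0.1,0.085],[0,0,0,0,-0.001,0.112,0.085],[0,0,0,0,-0.001,0.112,0.085],[0,0,0,0,-0.001,0.112,0.04],[0,0,0,0,-0.001,0.112,0.04],[0,0,0,0,-0.001,0.112,0.04],[0,0,0,0,-0.001,0.112,0.04]], "grip_force": 40}}

```text
clock: 23.2
eef_pos: [454.4, -320.8, 33.4]
tcp_rot: [3.139, 0.002, 1.571]
contact_force: [-0.2, 2.3, 8.8]
opening: 0.646
grasp_force: 40.9
```

```bash
python3 -c "
from h import *
s=sensors.sense(); p=s['eef_pos']; print(p,s['qpos'])
plan((480,-100,p[2]+60,1.571),(480,150,p[2]+60,1.571),(449.5,304.3,p[2],1.571))"
```

```text
[ 454.38817646 -320.82292594   33.43339958] [-6.17531082e-01  5.11204222e-01  1.92164678e+00  1.41044098e-04
  7.05870599e-01 -6.17566838e-01]
(480, -100, np.float64(93.43339958397884), 1.571) turn [0.002, 0.002, -0.0] shift [0.2207, 0.0257, -0.0603]
(480, 150, np.float64(93.43339958397884), 1.571) turn [0.002, 0.002, -0.0] shift [0.4707, 0.0257, -0.0607]
(449.5, 304.3, np.float64(33.43339958397884), 1.571) turn [0.002, 0.002, -0.0] shift [0.6251, -0.0049, -0.001]
```

Call:
{"fn": "move_arm", "kwargs": {"motion": [[0,0,0,0,0,-0.035,0.04],[0,0,0,0,0,-0.075,0.04],[0,0,0,0.04,0.005,-0.09,0.04],[0,0,0,0.09,0.01,-0.09,0.04],[0,0,0,0.14,0.015,-0.09,0.04],[0,0,0,0.19,0.02,-0.09,0.04],[0,0,0,0.24,0.025,-0.09,0.04],[0,0,0,0.29,0.025,-0.09,0.04]]}}

```text
clock: 24.2
eef_pos: [478.9, -28.6, 122.5]
tcp_rot: [3.139, 0.0, 1.571]
contact_force: [1.1, -0.5, -2.3]
opening: 0.648
grasp_force: 43.7
```

Call:
{"fn": "move_arm", "kwargs": {"motion": [[0,0,0,0.05,0,0,0.04],[0,0,0,0.1,0,0,0.04],[0,0,0,0.15,0,0,0.04],[0,0,0,0.2,-0.008,0,0.04],[0,0,0,0.25,-0.016,0,0.04],[0,0,0,0.3,-0.024,0,0.04],[0,0,0,0.33,-0.029,0,0.04],[0,0,0,0.335,-0.03,0,0.04]]}}

```text
clock: 25.2
eef_pos: [448.2, 306.7, 122.3]
tcp_rot: [3.14, -0.001, 1.573]
contact_force: [-0.2, 0.1, -1.3]
opening: 0.644
grasp_force: 43.7
```

```bash
python3 look.py w8; python3 -c "
from h import *
s=sensors.sense(); p=s['eef_pos']; print(p,s['tcp_rot'])
plan((449.5,304.3,33.5,1.571))"
```

```text
25.2 [448.2 306.7 122.3]
insert px [479. 198.] c=(691.1,294.3) 43.4x72.4 yaw=-0.208 circ [701. 292.] 36
insert px [259. 172.] c=(449.2,315.8) 97.6x119.5 yaw=1.551 circ [449. 305.] 60
[448.140449   306.01080088 122.0432675 ] [ 3.14082236e+00 -5.93710382e-04  1.57242021e+00]
(449.5, 304.3, 33.5, 1.571) turn [0.001, -0.001, 0.001] shift [-0.0018, 0.0013, 0.0885]
```

View pics/w8.png

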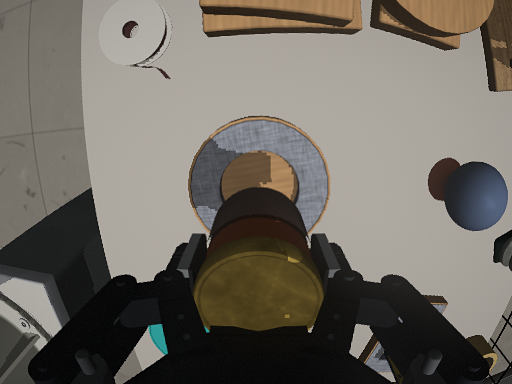

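Call:
{"fn": "move_arm", "kwargs": {"motion": [[0,0,0,-0.003,0.001,0.025,0.04],[0,0,0,-0.003,0.001,0.05,0.04],[0,0,0,-0.003,0.001,0.065,0.04],[0,0,0,-0.003,0.001,0.075,0.04],[0,0,0,-0.003,0.001,0.085,0.04],[0,0,0,-0.003,0.001,0.086,0.04],[0,0,0,-0.003,0.001,0.086,0.04]]}}

```text
clock: 26.12
eef_pos: [449.5, 302.1, 35.7]
tcp_rot: [3.141, -0.0, 1.571]
contact_force: [0.0, -0.2, -2.1]
opening: 0.643
grasp_force: 43.7
```

Lower 2 mm more, release, rise.

Call:
{"fn": "move_arm", "kwargs": {"motion": [[0,0,0,0,0,0.0025,0.04],[0,0,0,0,0,0.0025,0.04],[0,0,0,0,0,0.0025,0.085],[0,0,0,0,0,0.0025,0.085],[0,0,0,0,0,0.0025,0.085],[0,0,0,0,0,-0.03,0.085],[0,0,0,0,0,-0.08,0.085],[0,0,0,0,0,-0.14,0.085]]}}

```text
clock: 27.12
eef_pos: [448.6, 301.4, 176.1]
tcp_rot: [-3.14, 0.001, 1.571]
contact_force: [0.8, 0.4, -0.3]
opening: 0.998
grasp_force: 0.0
```

```bash
python3 -c "
from h import *
plan((460,-4,180,1.571),(460,-4,17,1.571))"
```

```text
(460, -4, 180, 1.571) turn [-0.002, 0.001, -0.0] shift [-0.3054, 0.0114, -0.0035]
(460, -4, 17, 1.571) turn [-0.002, 0.001, -0.0] shift [-0.3052, 0.0116, 0.1595]
```

Call:
{"fn": "move_arm", "kwargs": {"motion": [[0,0,0,-0.05,0.002,-0.02,0.085],[0,0,0,-0.11,0.004,-0.02,0.085],[0,0,0,-0.17,0.006,-0.02,0.085],[0,0,0,-0.23,0.008,-0.02,0.085],[0,0,0,-0.29,0.01,-0.02,0.085],[0,0,0,-0.35,0.011,-0.02,0.085],[0,0,0,-0.38,0.011,-0.02,0.085],[0,0,0,-0.38,0.011,-0.02,0.085]]}}

```text
clock: 28.12
eef_pos: [460.2, -79.9, 195.4]
tcp_rot: [3.141, 0.0, 1.568]
contact_force: [-0.4, -0.4, 0.6]
opening: 0.998
grasp_force: 0.0
```

```bash
python3 look.py w9; python3 - <<'E'
from h import *
z=np.load("w9.npz"); p,d,K,T=[z[k] for k in "pdKT"]
P=cloud(dict(camera_matrix=K,world_from_camera=T),d,True)
def near(x,y,r,lo,hi): return (np.hypot(P[...,0]-x,P[...,1]-y)<r)&(P[...,2]>lo)&(P[...,2]<hi)
blob(near(460,0,60,30,60),K,T,42,P,"small")
plan((460,0,80,1.571),(460,0,17,1.571))
try: blob(near(640,93,50,70,100),K,T,89,P,"packet");blob(near(449,304,50,65,100),K,T,82,P,"jar")
except Exception as e: print(e)
E
```

```text
28.125 [460.2 -79.9 195.4]
insert px [249. 308.] c=(445.9,-292.2) 63.4x99.8 yaw=-1.366 circ [ 446. -293.] 56
insert px [387. 176.] c=(638.9,-106.9) 117.4x133.5 yaw=0.151 circ [ 639. -107.] 87
insert px [ 29. 119.] c=(153.2,-6.7) 35.6x121.3 yaw=-0.036 circ [153.  -7.] 63
insert px [400.  47.] c=(633.4,71.4) 73.9x85.4 yaw=-0.222 circ [633.  71.] 54
small 3648 px 258 91 c=(460.2,3.1) 52.7x67.7 yaw=-0.011 circ [460.   3.] 42 z 39.8
(460, 0, 80, 1.571) turn [-0.0, -0.0, -0.003] shift [0.0787, -0.0003, 0.1154]
(460, 0, 17, 1.571) turn [-0.0, -0.0, -0.003] shift [0.0786, -0.0003, 0.1784]
packet 1276 px 442 23 c=(631.6,83.6) 31.4x59.5 yaw=-0.226 circ [632.  84.] 33 z 86.3
attempt to get argmax of an empty sequence
```

View pics/w9.png

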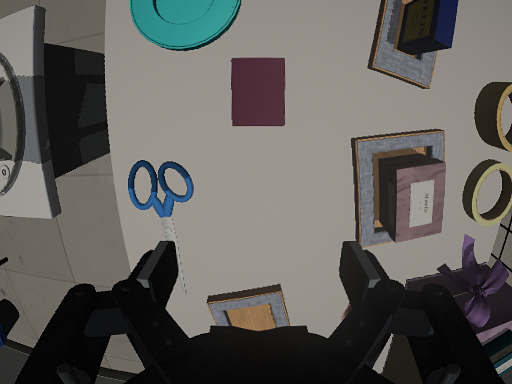

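Call:
{"fn": "move_arm", "kwargs": {"motion": [[0,0,0,0.05,0,0.03,0.085],[0,0,0,0.082,0,0.06,0.085],[0,0,0,0.082,0,0.1,0.085],[0,0,0,0.082,0,0.14,0.085],[0,0,0,0.082,0,0.178,0.085],[0,0,0,0.082,0,0.178,0.085],[0,0,0,0.082,0,0.178,0.085],[0,0,0,0.082,0,0.178,0.085]]}}

```text
clock: 29.18
eef_pos: [461.5, 4.2, 18.9]
tcp_rot: [3.139, -0.0, 1.571]
contact_force: [-0.1, 0.3, 0.2]
opening: 0.993
grasp_force: 0.0
```

Call:
{"fn": "move_arm", "kwargs": {"motion": [[0,0,0,0,0,0,0.035],[0,0,0,0,0,0,0.035],[0,0,0,0,0,0,0.035],[0,0,0,0,0,0,0.035],[0,0,0,0,0,0,0.035]], "grip_force": 20}}

```text
clock: 29.8
eef_pos: [460.8, 3.9, 18.2]
tcp_rot: [3.141, -0.0, 1.571]
contact_force: [-0.9, 0.4, 8.5]
opening: 0.621
grasp_force: 21.5
```

```bash
python3 -c "
from h import *
s=sensors.sense(); p=s['eef_pos']; print(p,s['tcp_rot'])
plan((451.7,-319,p[2]+4,1.571+.217))"
```

```text
[460.80454023   3.85737329  18.1583545 ] [ 3.14050271e+00 -6.91035306e-05  1.57056968e+00]
(451.7, -319, np.float64(22.158354496057214), 1.788) turn [0.001, 0.0, -0.217] shift [-0.3229, -0.009, -0.004]
```

In the tool's units: -0.217 rad / 3.1416 = -0.0691.

Call:
{"fn": "move_arm", "kwargs": {"motion": [[0,0,0,0,0,-0.05,0.035],[0,0,0,-0.03,-0.001,-0.07,0.035],[0,0,-0.0095,-0.085,-0.002,-0.07,0.035],[0,0,-0.0255,-0.14,-0.004,-0.07,0.035],[0,0,-0.0414,-0.195,-0.005,-0.07,0.035],[0,0,-0.0573,-0.25,-0.007,-0.07,0.035],[0,0,-0.0691,-0.3,-0.009,-0.07,0.035],[0,0,-0.0691,-0.323,-0.009,-0.07,0.035]]}}

```text
clock: 30.8
eef_pos: [451.0, -321.6, 87.6]
tcp_rot: [3.141, 0.001, 1.785]
contact_force: [0.2, 1.6, -1.2]
opening: 0.612
grasp_force: 22.1
```

Call:
{"fn": "move_arm", "kwargs": {"motion": [[0,0,0,0,0,0.02,0.035],[0,0,0,0,0,0.025,0.035],[0,0,0,0,0,0.025,0.035]]}}

```text
clock: 31.18
eef_pos: [451.1, -318.2, 62.2]
tcp_rot: [-3.141, -0.001, 1.788]
contact_force: [0.5, 0.4, -0.3]
opening: 0.617
grasp_force: 22.1
```

```bash
python3 look.py w10; python3 -c "
from h import *
s=sensors.sense(); p=s['eef_pos']; print(p,s['tcp_rot'])
plan((451.7,-318.5,22.2,1.571+.217))"
```

```text
31.175 [ 451.1 -318.2   62.2]
insert px [258. 172.] c=(447.0,-299.9) 76.4x99.4 yaw=-1.347 circ [ 447. -300.] 62
insert px [492.  49.] c=(600.1,-145.9) 37.9x76.2 yaw=0.266 circ [ 605. -146.] 39
[ 451.45114158 -318.46203118   62.6275177 ] [-3.14139402e+00 -3.25991719e-04  1.78838708e+00]
(451.7, -318.5, 22.2, 1.788) turn [-0.0, -0.0, 0.0] shift [-0.0001, 0.0002, 0.0404]
```

View pics/w10.png

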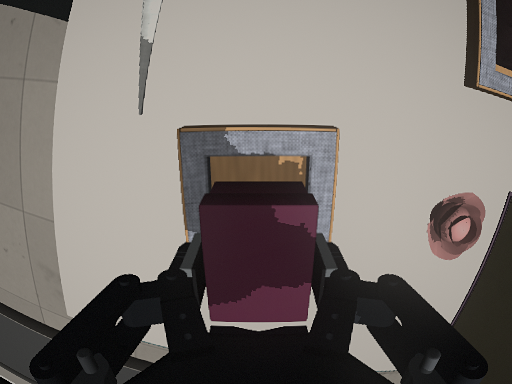

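Aligned (box column 258 over hole column 258). Lower.

Call:
{"fn": "move_arm", "kwargs": {"motion": [[0,0,0,0,0,0.015,0.035],[0,0,0,0,0,0.028,0.035],[0,0,0,0,0,0.036,0.035],[0,0,0,0,0,0.039,0.035],[0,0,0,0,0,0.039,0.035]]}}

```text
clock: 31.85
eef_pos: [451.2, -319.1, 23.2]
tcp_rot: [-3.141, -0.0, 1.788]
contact_force: [0.2, -0.1, -0.3]
opening: 0.619
grasp_force: 22.1
```

Call:
{"fn": "move_arm", "kwargs": {"motion": [[0,0,0,0,0,0,0.085],[0,0,0,0,0,0,0.085],[0,0,0,0,0,0,0.085],[0,0,0,0,0,-0.05,0.085],[0,0,0,0,0,-0.11,0.085],[0,0,0,0,0,-0.17,0.085],[0,0,0,0,0,-0.23,0.085],[0,0,0,0,0,-0.25,0.085]]}}

```text
clock: 32.85
eef_pos: [452.6, -320.0, 277.9]
tcp_rot: [3.137, 0.005, 1.788]
contact_force: [0.7, -0.2, -0.0]
opening: 0.995
grasp_force: 0.0
```

```bash
python3 -c "
from h import *
plan((520,-230,400,1.571),(480,-60,400,1.571))"
```

```text
(520, -230, 400, 1.571) turn [0.005, 0.004, 0.217] shift [0.0728, 0.0857, -0.122]
(480, -60, 400, 1.571) turn [0.005, 0.004, 0.217] shift [0.2474, 0.0833, -0.1229]
```

In the tool's units: 0.217 rad / 3.1416 = 0.0691.

Call:
{"fn": "move_arm", "kwargs": {"motion": [[0,0,0.0318,0.03,0.04,-0.05,0.085],[0,0,0.0637,0.05,0.07,-0.1,0.085],[0,0,0.0691,0.073,0.086,-0.122,0.085],[0,0,0.0691,0.073,0.086,-0.122,0.085]]}}

```text
clock: 33.35
eef_pos: [521.1, -228.1, 397.9]
tcp_rot: [3.137, 0.001, 1.573]
contact_force: [-0.1, -1.0, 0.1]
opening: 0.994
grasp_force: 0.0
```

```bash
python3 look.py w11; cat > chk.py <<'E'
from h import *
import sys
z=np.load(sys.argv[1]+".npz"); p,d,K,T=[z[k] for k in "pdKT"]
P=cloud(dict(camera_matrix=K,world_from_camera=T),d,True)
def near(x,y,r,lo,hi): return (np.hypot(P[...,0]-x,P[...,1]-y)<r)&(P[...,2]>lo)&(P[...,2]<hi)
for n,a,zt in (("small",(451,-319,55,30,75),46),("large",(640,-107,70,48,80),62),("packet",(639,93,50,70,110),89),("jar",(449,304,50,65,110),82)):
    try: blob(near(*a),K,T,zt,P,n)
    except Exception: print(n,"unseen")
E
python3 chk.py w11
```

```text
33.35 [ 521.1 -228.1  397.9]
insert px [220. 187.] c=(451.5,-319.7) 100.3x114.8 yaw=0.222 circ [ 452. -319.] 73
insert px [63. 83.] c=(115.3,-98.2) 97.9x121.5 yaw=0.014 circ [128. -97.] 68
insert px [324.  74.] c=(639.5,-107.7) 117.7x134.0 yaw=0.149 circ [ 639. -108.] 86
small 1181 px 218 192 c=(452.8,-317.0) 55.7x71.8 yaw=0.219 circ [ 452. -318.] 43 z 43.6
large 2090 px 331 73 c=(639.0,-109.5) 67.9x87.9 yaw=0.145 circ [ 640. -110.] 53 z 59.4
packet unseen
jar unseen
```

Call:
{"fn": "move_arm", "kwargs": {"motion": [[0,0,0,0.06,-0.01,0,0.085],[0,0,0,0.12,-0.02,0,0.085],[0,0,0,0.18,-0.03,0,0.085],[0,0,0,0.24,-0.04,0,0.085],[0,0,0,0.3,-0.04,0,0.085],[0,0,0,0.32,-0.04,0,0.085],[0,0,0,0.32,-0.04,0,0.085]]}}

```text
clock: 34.28
eef_pos: [478.9, 90.9, 393.9]
tcp_rot: [-3.139, 0.001, 1.573]
contact_force: [0.4, -0.1, -0.7]
opening: 0.995
grasp_force: 0.0
```

```bash
python3 look.py w12;python3 chk.py w12
```

```text
34.275 [478.9  90.9 393.9]
insert px [335. 231.] c=(639.9,-106.6) 118.2x132.5 yaw=0.154 circ [ 639. -106.] 85
insert px [ 48. 134.] c=(18.8,114.8) 101.4x291.1 yaw=1.515 circ [ 19. 110.] 150
insert px [344. 138.] c=(639.2,93.9) 74.3x129.2 yaw=-0.220 circ [638.  94.] 72
insert px [242.  25.] c=(449.2,292.9) 96.6x117.1 yaw=1.550 circ [449. 304.] 60
small 389 px 246 321 c=(450.9,-300.5) 55.3x59.8 yaw=0.187 circ [ 452. -302.] 37 z 43.5
large 861 px 339 244 c=(637.6,-104.5) 65.7x93.5 yaw=0.105 circ [ 636. -103.] 54 z 59.3
packet 614 px 358 148 c=(636.0,91.5) 28.6x61.8 yaw=-0.233 circ [637.  91.] 32 z 86.6
jar 910 px 240 14 c=(450.2,295.6) 47.7x54.3 yaw=1.547 circ [450. 298.] 28 z 79.3
```

View pics/w12.png

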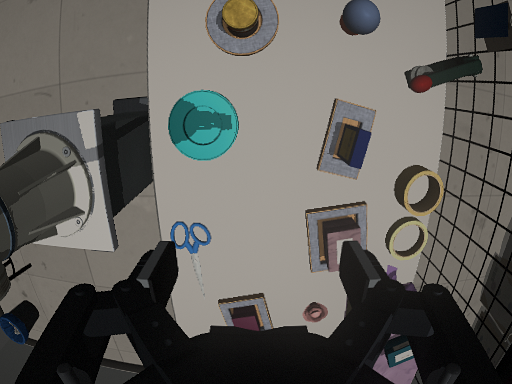

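```bash
python3 -c "
from rig import order
print(order.sign_off())"
```

```text
the job is handed in; nothing more can be done
None
```

I moved all four gifts into their own inserts, and in the last camera images each sits upright and fully down; the glass ball and soap rose were left alone, and I handed the job in at about 34 s of the 141 s allowed.

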